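Mount the camcorder on the tilted desk stand and lock it

ROBOT

A 6-joint arm with a two-finger parallel gripper is mounted at the origin on the work surface. World frame = base frame: x ahead of the robot, y to its left, z up, the work surface at z = 0. Lengths are in m, angles in rad, forces in N, time in s.
With the tool pointing down it reaches from about 0.375 to 0.9 m from the base axis. Payload 3.1 kg.
Tool frame: the origin (TCP) lies at the very end of the fingers, on their centre line; the grasp point (between the pads) lies 19 mm behind it; z points along the fingers, y is the line along which they close (so a half turn about z gives the same grasp; the last joint's range is limited). The gripper opens to 87 mm and grips with 3 to 60 N. Pads are 19 mm wide; open, the fingers measure 117 mm over their backs; the gripper's body (75 mm by 190 mm) begins 51 mm behind the grasp point.
Start: joints at [-1.411, 0.527, 1.433, -0, 1.181, -0.178], TCP at [0.208, -0.589, 0.223] pointing down, gripper open.
Joint ranges: [-3.08, 3.08], [-0.75, 2.2], [0.22, 2.44], [-1.43, 4.57], [0, 2.65], [-2.85, 2.85]. Speed limits (rad/s): [2.79, 2.79, 3.14, 3.14, 3.14, 3.14].

INTERFACE

Orientations are given as a 3x3 rotation matrix whose columns are the frame's x, y, z axes.
In Python, from plant import state, optics, env gives the robot as it stands. The module is installed in compiled form; this text tells all that it offers.
- The arm moves only by the tool drive_tool, never from a script. Its argument "deltas" is a list of rows, each a list of 5 numbers: the shift along the world's x, y, z in m, then the turn about the world's z in rad, then the finger opening in m, from 0 to 0.087. A call has exactly 10 rows; each row is the pose to reach, as a shift and turn from the pose commanded when the call began; what a row does not reach only later rows make up. A row lasts 1/10 s, in which the tool goes at most 50 mm and 8.59 degrees, less where a joint would pass 70% of its speed; a pose out of reach is approached as far as the arm can. A call with a gripper value outside its range is refused whole. The fingers move at their own pace and stop on an object; "force" is the grip in N (left out, the last holds). Time passes only in rows, so rows that repeat a pose let the fingers close, or fill a call up. It gives the time, the measured TCP pose, the force, the opening and the grip force at its end, in the units of the state.
- state(): the state, without advancing time (a new reading comes with each control period).
- optics.camera(name): name is "scene" or "top"; returns (picture, depth): 420x560x3 uint8, blue, green, red; 420x560 float32, m along the optical axis (not along the pixel's ray), 0 where there is no reading.
- optics.camera_params(name): a dict with "fx", "fy", "cx", "cy" (pixels), "extrinsics" (4x4, takes a point from world to camera coordinates). Camera axes: x right, y down, z forward; pixel columns grow to the right and rows downward; lengths in m; the calibration is good to about 2 mm. A picture is of the moment at which its call begins. camera_params takes no time and is no camera call.
- env.finish_job(): hands the job in; it is judged then, once.
Trained networks look in the newest picture that a camera, given by its name, has taken for a name from the list of things; names that differ only in an ending like _2 or _b are one class to them, and where a whole thing is asked for, a point or a joint stands for the part that bears it (a point fixed in the world has none). Each returns a list of dicts, best first, with "conf" (0 to 1); they miss things now and then, are a little off and sometimes report something else, mostly with a low value. They report only what shows in the picture. A call takes as long as a camera call. They do not tell look-alikes from the thing itself.
- optics.outline_of(camera, name): "region" (420x560 bool, what is visible of it) and "at" ([column, row] in pixels, amid what is visible of it).
The state is a dict: "time_s": time; "q": joint angles; "dq": joint speeds; "joint_torque": joint torques, N m; "position": TCP position; "ee_rot": TCP orientation; "contact_force": force on the tool from outside, world axes, zero at the start; "wrist_torque": the same for the moment, N m; "gripper_width": opening from 0.0 (shut) to 1.0 (fully open); "grip_force": force on a finger pad.
Only numpy, scipy, OpenCV 4.12 (cv2) and the standard library are available. Lean on these libraries where they do the work, as an engineer would, in place of code of your own. Each camera call takes 0.05 s, during which the arm holds its last target. There are 200 camera calls.

TASK

Mount the camcorder on the desk stand for filming the desk: set it gently (do not let it fall) into the stand's quick-release pocket, lens towards the low end, so that its plate lies flat on the pocket floor, then swing the red-tabbed locking lever fully shut. Let go, and leave the mug, the notebook and the phone where they are.

Things in the scene. Friction and masses are not known exactly. Their poses are not given: they have to be found in the camera images.
- camera: Dark grey camcorder, loose, about 0.42 kg, standing upright on the quick-release plate under it. Origin: centre of the plate's underside; z up through the camera, -x the way the lens looks, y across. Body: box 105 (x) x 48 (y) mm, from 14 to 62 mm above the origin, centred on it; grip it across its flat sides, 48 mm apart in y. A battery reaches back to x = +67 mm.
- lens (a point): Centre of the camcorder's front glass, 77 mm ahead of (-x) and 40 mm above the camera's origin; lens barrel 43 mm in diameter. The plate under the camcorder: flange 70 (x) x 46 (y) x 5 mm at the bottom, above it a narrower web 66 x 38 mm up to 14 mm, both centred on the camera's origin.
- stand: Camera stand, fixed, does not move: black round base 170 mm in diameter, 14 mm thick, short column, tilt head, and on the head the quick-release receiver with its pocket. Origin: centre of the base's underside; -x is the way its head looks down, the lever is on the +y side and a black tilt knob on the -y side.
- pocket (a point): Middle of the open pocket's floor, about 147 mm above the table. The head is set 30 degrees nose-down: z is the floor's normal, leaning 30 degrees from vertical; -x runs down the slope to the low end; y is level, +y towards the lever. The camera fits with its x, y, z axes along these. 75 mm between the end stops (5 mm high) for the 70 mm plate. This point stays put when the jaw moves.
- jaw_lip (a point): Middle of the inner edge of the moving (+y) jaw's lip. Both jaws are 74 mm long (x), 10.5 mm high, lips 6.5 to 10.5 mm above the floor. At lever 0 the lips leave 53 mm (51.5 at 0.2), centred within 1 mm on the pocket point, for the 46 mm flange. As the lever shuts this jaw moves 11 mm to -y in step with it, pushing the plate about 5 mm to -y; both lips then overlap the flange.
- lever_pivot (a point): Pivot of the locking lever, on the stand, at x = -30, y = +47, z = 0 mm in the pocket's frame; same axes, the lever turns about z. The lever is a dark bar 12 mm wide, from 8 mm below to 2 mm above this point, reaching 79 mm from the pivot; its last 26 mm are a red tab, also 12 mm wide, from 9 mm below to 9 mm above. The space under and outside it is free.
- lever_tab (a point): Middle of the lever's red tab, 66 mm from the pivot.
- lever (a joint): Angle of the locking lever, rad. 0 = wide open (it sticks out sideways, 1.5 rad from the pocket's +x direction towards its +y); 1.5 = fully shut against its stop (it lies along the pocket's side, pointing to +x, up the slope). Starts at 0 to 0.2. Light friction, 1 to 2 N at the tab; stays where it is left.
- mug: White mug, 82 mm diameter, 92 mm high; origin at the centre of its underside. Bystander.
- notebook: Blue spiral notebook, 150 (x) x 210 (y) x 12 mm, lying flat; origin at the centre of its underside. Bystander.
- phone: Black phone, 150 (x) x 72 (y) x 8 mm, lying flat; origin at the centre of its underside. Bystander.
Mind the look-alikes: they are no part of the job. Several things look just like the camera: the one meant starts nearest to the robot's base.

How it is judged:
By the outcome, as a careful person would: the job done as asked, in the order asked, and still so for the second after the job is handed in, with the robot touching nothing.
It also fails if it takes over 58 s, if anything falls off the work surface, if the arm or the gripper's body presses on something with over 40 N, if the wrist force passes 120 N, or if a joint passes its speed limit or range.

## Working session

There is one attempt and no reset: what is moved stays moved. The work goes in short steps, Python scripts to look and compute and a tool call to move; the robot and the scene stay as the last step left them, time stands still between calls to the robot, and variables do not carry over. Pictures are saved under pics/ and viewed, at most 10 in all, crops included, and the job is handed in when it is done.

Besides the shell and the picture viewer there is one more tool, called after ">>>" as name([rows], argument=value, ...), one row to a line, values as JSON. drive_tool: Moves the arm, as the interface text tells. Its arguments: {"type":"object","properties":{"deltas":{"type":"array"},"force":{"type":"number"}},"required":["deltas"]}

```bash
mkdir -p pics; cat > h.py <<'E'
import numpy as np, cv2
from plant import state, optics, env
def cloud(cam,d):
    p=optics.camera_params(cam);T=np.linalg.inv(p["extrinsics"])
    v,u=np.indices(d.shape)
    P=np.stack([(u-p["cx"])/p["fx"]*d,(v-p["cy"])/p["fy"]*d,d],-1)
    W=P@T[:3,:3].T+T[:3,3]; W[d<=0]=np.nan
    return W
def proj(cam,X):
    p=optics.camera_params(cam);E=p["extrinsics"];c=np.atleast_2d(X)@E[:3,:3].T+E[:3,3]
    return np.c_[c[:,0]/c[:,2]*p["fx"]+p["cx"],c[:,1]/c[:,2]*p["fy"]+p["cy"]]
E
python3 - <<'E'
from h import *
out=[]
for c in("scene","top"):
    im,d=optics.camera(c);W=cloud(c,d);np.savez(f"{c}0.npz",im=im,d=d)
    cv2.imwrite(f"pics/{c}0.png",im)
    print(c,np.linalg.inv(optics.camera_params(c)["extrinsics"]).round(3).tolist(),optics.camera_params(c)["fx"])
    for n in("camera","stand","lever_tab","lever","mug","notebook","phone","pocket","jaw_lip"):
        try:
            for r in optics.outline_of(c,n):
                m=r["region"];print(n,round(r["conf"],2),np.round(r["at"]),m.sum(),np.nanmedian(W[m],0).round(3),np.nanpercentile(W[m],[1,99],axis=0).round(3).tolist())
        except Exception as e: print(n,e)
print(state())
E
```

```text
scene [[-0.306, 0.685, -0.661, 1.446], [0.952, 0.225, -0.207, 0.26], [0.007, -0.693, -0.721, 1.035], [0.0, 0.0, 0.0, 1.0]] 418.6540877981728
camera 0.77 [210. 266.] 703 [ 0.812 -0.14   0.061] [[0.736, -0.189, 0.028], [0.867, -0.102, 0.067]]
camera 0.57 [242. 217.] 592 [ 0.594 -0.143  0.06 ] [[0.509, -0.176, 0.003], [0.648, -0.118, 0.066]]
stand 0.86 [340. 225.] 2303 [0.535 0.178 0.017] [[0.457, 0.098, 0.005], [0.603, 0.29, 0.172]]
lever_tab 0.48 [374. 204.] 161 [0.491 0.258 0.137] [[0.322, 0.219, -0.004], [0.502, 0.303, 0.148]]
lever_tab 0.4 [284. 275.] 946 [0.748 0.055 0.009] [[0.67, 0.017, 0.003], [0.814, 0.092, 0.014]]
lever 0.64 [373. 205.] 107 [0.492 0.265 0.139] [[0.48, 0.221, 0.131], [0.502, 0.303, 0.148]]
lever 0.16 [239. 218.] 639 [ 0.594 -0.143  0.06 ] [[0.508, -0.195, -0.002], [0.648, -0.118, 0.066]]
mug 0.72 [431. 264.] 1136 [0.617 0.463 0.056] [[0.558, 0.421, 0.001], [0.641, 0.519, 0.094]]
notebook 0.67 [158. 211.] 2110 [ 0.618 -0.441  0.012] [[0.53, -0.557, -0.001], [0.696, -0.338, 0.017]]
phone 0.8 [283. 275.] 1036 [0.747 0.056 0.009] [[0.668, 0.014, 0.0], [0.816, 0.09
[... 1420 characters left out ...]
.18139297e+00, -1.78484425e-01]), 'dq': array([-0.00022378,  0.00058288, -0.00093114,  0.0006268 , -0.00143719,
       -0.0006533 ]), 'joint_torque': array([ 3.46463403e-04, -4.40024829e+01, -1.76989889e+01,  6.32987078e-02,
        5.03749691e-02, -2.41579710e-05]), 'position': array([ 0.20772954, -0.58942745,  0.22254147]), 'ee_rot': array([[ 9.43164767e-01,  3.32325477e-01, -1.27506061e-05],
       [ 3.32325477e-01, -9.43164766e-01,  2.58092329e-05],
       [-3.44885678e-06, -2.85797103e-05, -1.00000000e+00]]), 'contact_force': array([ 0.04643429,  0.448696  , -0.21723089]), 'wrist_torque': array([0.04440563, 0.01218141, 0.033354  ]), 'grip_force': 0.0, 'gripper_width': 1.000645189740404}
```

```bash
python3 - <<'E'
import cv2
a=cv2.imread("pics/top0.png");cv2.imwrite("pics/c1.png",cv2.resize(a[120:290,150:390],None,fx=3.3,fy=3.3,interpolation=2))
b=cv2.imread("pics/scene0.png");cv2.imwrite("pics/c2.png",cv2.resize(b[150:310,170:410],None,fx=3.3,fy=3.3,interpolation=2))
E
```

```text
(no output)
```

View pics/c1.png

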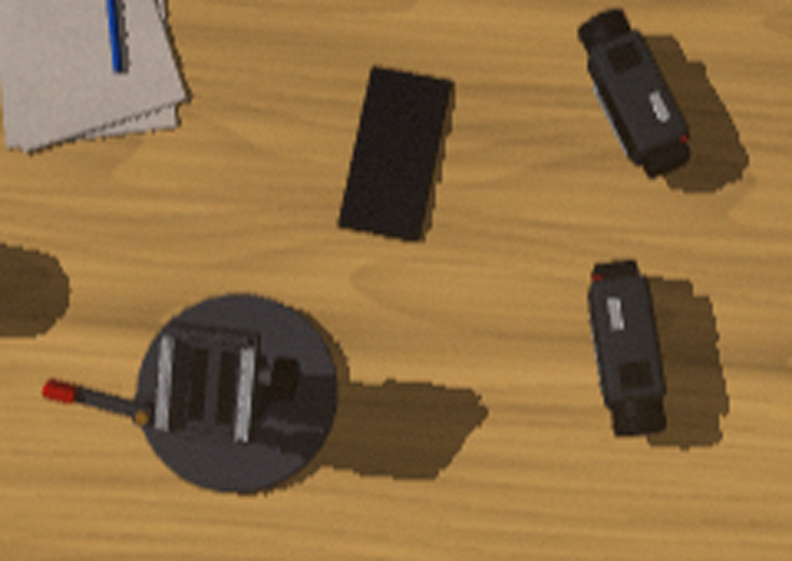

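View pics/c2.png

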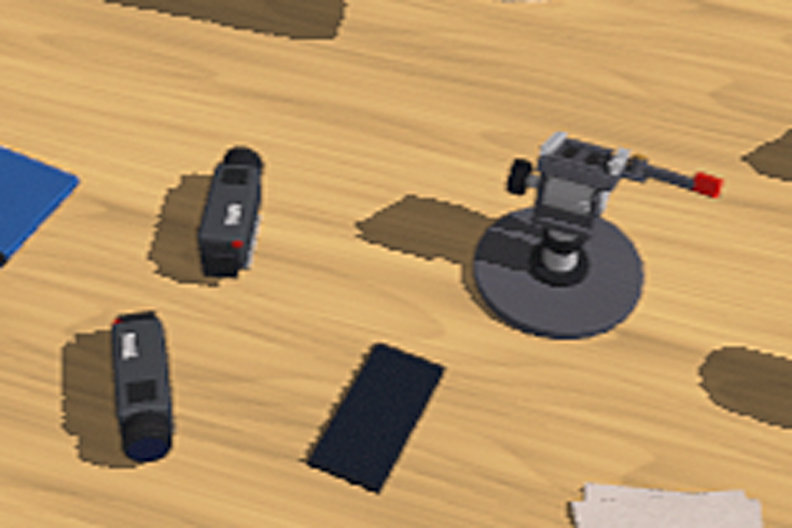

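The top view shows two camcorders, with the near one at about (340,225) and its lens towards the robot. The stand is at (218,240). Its silver jaws are at columns 199 and 224, the brass pivot is at (193,246) and the red tab at (168,238). The low end faces the robot.

```bash
cat > m.py <<'E'
from h import *
from scipy.optimize import least_squares
def frame(px,py,yaw,z=0.147):
    c,s=np.cos(np.pi/6),np.sin(np.pi/6);R=np.array([[c,0,-s],[0,1,0],[s,0,c]])
    cy,sy=np.cos(yaw),np.sin(yaw)
    return np.array([[cy,-sy,0],[sy,cy,0],[0,0,1]])@R,np.array([px,py,z])
E
python3 - <<'E'
from m import *
for c in("top","scene"):
    z=np.load(f"{c}0.npz");im,d=z["im"],z["d"];W=cloud(c,d)
    P=W.reshape(-1,3);col=im.reshape(-1,3).astype(int)
    # camcorder
    m=(abs(P[:,0]-.575)<.09)&(abs(P[:,1]+.15)<.05)&(P[:,2]>.045)
    r=cv2.minAreaRect((P[m,:2]*1000).astype(np.float32));print(c,"cam",m.sum(),np.round(r[0],1),np.round(r[1],1),round(r[2],2),"ztop",np.nanpercentile(P[m,2],[10,50,90]).round(4))
    q=P[m&(P[:,2]>.057)][:,:2];cc=q.mean(0);print("pca",cc.round(4),np.linalg.svd(q-cc,full_matrices=False)[2][0].round(4))
    # red tab
    m=(col[:,2]>130)&(col[:,1]<60)&(P[:,2]>.1)&(P[:,1]>.2);print("red",m.sum(),P[m].mean(0).round(4))
    # base disc
    m=(np.hypot(P[:,0]-.515,P[:,1]-.17)<.11)&(abs(P[:,2]-.014)<.005)&(col.max(1)<90)
    print("base",m.sum(),[np.round(v,1) for v in cv2.minEnclosingCircle((P[m,:2]*1000).astype(np.float32))])
    m=(abs(P[:,0]-.5)<.06)&(abs(P[:,1]-.185)<.06)&(P[:,2]>.11)&(col.min(1)>120)
    print("silver",m.sum())
    for s in(0,1):
        y=P[m][:,1]; k=(y>.183) if s else (y<.183); q=P[m][k]; q=q[np.argsort(q[:,0])]
        print(np.round(q[::3]*1000).astype(int).tolist())
E
```

```text
top cam 892 [ 572.6 -153.2] [144.1  49.4] 11.54 ztop [0.0538 0.0612 0.0658]
pca [ 0.5693 -0.1529] [-0.9789 -0.2041]
red 29 [0.4881 0.2907 0.1463]
base 1434 [array([512.5, 166. ]), np.float64(90.8)]
silver 140
[[463, 144, 140], [468, 147, 143], [470, 150, 145], [472, 144, 149], [475, 150, 143], [478, 145, 149], [480, 150, 149], [482, 147, 152], [485, 145, 152], [487, 150, 153], [487, 148, 152], [489, 151, 151], [492, 151, 154], [493, 147, 162], [494, 151, 153], [497, 146, 155], [499, 143, 159], [501, 146, 160], [503, 143, 165], [506, 144, 161], [509, 149, 160], [512, 143, 172], [515, 148, 170], [515, 141, 169], [518, 149, 167], [519, 143, 174], [522, 144, 173], [524, 146, 176]]
[[472, 211, 140], [476, 211, 143], [481, 208, 149], [483, 211, 148], [485, 208, 152], [490, 211, 153], [492, 208, 156], [497, 208, 159], [500, 212, 153], [504, 211, 163], [506, 209, 163], [509, 204, 165], [511, 209, 167], [514, 204, 168], [516, 206, 169], [518, 209, 167], [522, 206, 177], [525, 207, 172], [529, 208, 181]]
scene cam 488 [ 574.9 -150.2] [147.9  48.7] 11.13 ztop [0.0518 0.0609 0.0643]
pca [ 0.5778 -0.1492] [0.9801 0.1986]
red 38 [0.4964 0.2915 0.1421]
base 560 [array([523.5, 172. ]), np.float64(85.6)]
silver 81
[[472, 154, 140], [475, 148, 145], [487, 150, 152], [492, 144, 156], [502, 146, 161], [510, 150, 164], [519, 152, 169], [529, 141, 174], [529, 150, 173], [532, 142, 173], [533, 142, 171]]
[[475, 211, 142], [485, 212, 148], [491, 210, 152], [500, 215, 150], [504, 208, 159], [514, 209, 165], [521, 213, 164], [524, 204, 126], [527, 204, 133], [530, 208, 175], [532, 202, 129], [532, 211, 174], [535, 209, 171], [535, 209, 168], [536, 212, 173], [536, 205, 117], [538, 192, 118]]
```

```bash
cat > fit.py <<'E'
from m import *
from scipy.optimize import minimize
def render(cam,p,S=8,shape=(420,560),box=None):
    px,py,yaw,w,gap=p;R,t=frame(px,py,yaw);u0,v0,u1,v1=box
    im=np.zeros(((v1-v0)*S,(u1-u0)*S),np.uint8)
    for s in(1,-1):
        a,b=s*gap/2,s*(gap/2+w)
        X=np.array([[-.037,a,.0105],[.037,a,.0105],[.037,b,.0105],[-.037,b,.0105]])@R.T+t
        q=(proj(cam,X)-[u0-.5,v0-.5])*S
        cv2.fillPoly(im,[np.round(q*16).astype(np.int32)],255,shift=4)
    return cv2.resize(im,(u1-u0,v1-v0),interpolation=cv2.INTER_AREA)/255.
def fit(cam,im,x0=(.502,.178,-.055,.008,.0525)):
    R,t=frame(*x0[:3]);c=proj(cam,t)[0].astype(int);box=(c[0]-26,c[1]-24,c[0]+26,c[1]+24)
    g=im[box[1]:box[3],box[0]:box[2]].min(2).astype(float);T=np.clip((g-75)/(150-75),0,1)
    X=cloud(cam,np.load(f"{cam}0.npz")["d"])[box[1]:box[3],box[0]:box[2]];T[~((X[...,2]>.125))]=0
    f=lambda p:np.mean((render(cam,p,box=box)-T)**2)+((p[4]-.052)/.02)**2*.01
    best=None
    for k in range(4):
        rng=np.random.default_rng(k);s=np.array([.004,.004,.04,.002,.001])
        sim=np.array(x0)+rng.normal(size=(6,5))*s
        r=minimize(f,x0,method="Nelder-Mead",options=dict(initial_simplex=sim,maxiter=500))
        if best is None or r.fun<best.fun:best=r
    return best.x,best.fun,T,box
if __name__=="__main__":
    for c in("top","scene"):
        im=np.load(f"{c}0.npz")["im"];x,f,T,box=fit(c,im);print(c,x.round(4),round(f,5))
        a=np.hstack([im[box[1]:box[3],box[0]:box[2]].min(2),T*255,render(c,x,box=box)*255]).astype(np.uint8)
        cv2.imwrite(f"pics/fit_{c}.png",cv2.resize(a,None,fx=5,fy=5,interpolation=0))
        z=np.load(f"{c}0.npz");P=cloud(c,z["d"]).reshape(-1,3);R,t=frame(*x[:3])
        Q=(P-t)@R;m=(abs(Q[:,0])<.03)&(abs(Q[:,1])<.02)&(abs(Q[:,2])<.02);print("floor z'",np.percentile(Q[m,2],[20,50,80]).round(4))
        col=z["im"].reshape(-1,3).astype(int);m=(col[:,2]>130)&(col[:,1]<60)&(P[:,2]>.1)&(P[:,1]>.2);q=np.median(Q[m],0);print("tab",q.round(4),"angle",1.5-np.arctan2(q[1]-.047,q[0]+.03),np.hypot(q[1]-.047,q[0]+.03))
E
python3 fit.py; python3 -c "
import cv2,numpy as np
a=cv2.imread('pics/fit_top.png');b=cv2.imread('pics/fit_scene.png');cv2.imwrite('pics/fit.png',np.vstack([a,b]))"
```

```text
top [ 0.503   0.1775 -0.041   0.0074  0.0549] 0.00786
floor z' [-0.0004  0.0015  0.0038]
tab [-0.0171  0.1121  0.0086] angle 0.12426080497930392 0.06640554070410679
scene [ 0.5058  0.1782 -0.0474  0.0118  0.0506] 0.01461
floor z' [0.0017 0.0025 0.0031]
tab [-0.0152  0.1132  0.0034] angle 0.1499595772391482 0.06780081959655197
```

View pics/fit.png

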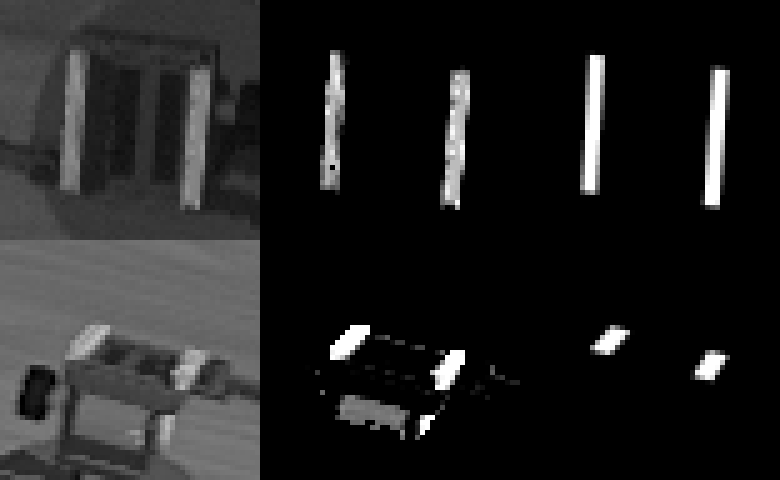

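>>> drive_tool([
  [0.032,0.0375,-0.007,-0.0117,0.087],
  [0.064,0.075,-0.014,-0.023,0.087],
  [0.096,0.1125,-0.021,-0.035,0.087],
  [0.128,0.15,-0.028,-0.047,0.087],
  [0.16,0.1875,-0.035,-0.058,0.087],
  [0.192,0.225,-0.042,-0.07,0.087],
  [0.224,0.2625,-0.049,-0.082,0.087],
  [0.256,0.3,-0.056,-0.093,0.087],
  [0.288,0.3375,-0.063,-0.105,0.087],
  [0.32,0.375,-0.07,-0.117,0.087],
], force=25)

```text
time_s: 2.0
position: [0.5291, -0.2129, 0.1525]
ee_rot: [[0.976, 0.219, 0.001], [0.219, -0.976, -0.0], [0.0, 0.001, -1.0]]
contact_force: [-0.8, -0.1, 0.2]
gripper_width: 0.997
grip_force: 0.0
```

>>> drive_tool([
  [0.028,0.033,0,-0.01,0.087],
  [0.0558,0.0647,-0.005,-0.019,0.087],
  [0.0558,0.0647,-0.035,-0.019,0.087],
  [0.0558,0.0647,-0.065,-0.019,0.087],
  [0.0558,0.0647,-0.09,-0.019,0.087],
  [0.0558,0.0647,-0.11,-0.019,0.087],
  [0.0558,0.0647,-0.1275,-0.019,0.087],
  [0.0558,0.0647,-0.1275,-0.019,0.087],
  [0.0558,0.0647,-0.1275,-0.019,0.04],
  [0.0558,0.0647,-0.1275,-0.019,0.04],
])

```text
time_s: 3.0
position: [0.5845, -0.1502, 0.0262]
ee_rot: [[0.98, 0.201, 0.002], [0.201, -0.98, -0.001], [0.002, 0.001, -1.0]]
contact_force: [0.3, -0.3, -0.0]
gripper_width: 0.891
grip_force: 0.0
```

>>> drive_tool([
  [0,0,0,0,0.03],
  [0,0,0,0,0.03],
  [0,0,0,0,0.03],
  [0,0,0,0,0.03],
  [0,0,0.01,0,0.03],
  [0,0,0.03,0,0.03],
  [0,0,0.06,0,0.03],
  [0,0,0.09,0,0.03],
  [0,0,0.12,0,0.03],
  [0,0,0.12,0,0.03],
])

```text
time_s: 4.0
position: [0.5861, -0.1506, 0.1493]
ee_rot: [[0.979, 0.201, 0.008], [0.201, -0.979, -0.003], [0.007, 0.005, -1.0]]
contact_force: [0.8, -0.4, -3.8]
gripper_width: 0.55
grip_force: 25.0
```

>>> drive_tool([
  [0,0,0.04,0,0.03],
  [-0.005,0.02,0.075,-0.02,0.03],
  [-0.015,0.06,0.1,-0.05,0.03],
  [-0.027,0.105,0.1,-0.09,0.03],
  [-0.038,0.15,0.1,-0.13,0.03],
  [-0.05,0.195,0.1,-0.165,0.03],
  [-0.061,0.24,0.1,-0.2,0.03],
  [-0.071,0.28,0.1,-0.23,0.03],
  [-0.078,0.31,0.1,-0.245,0.03],
  [-0.081,0.328,0.1,-0.251,0.03],
])

```text
time_s: 5.0
position: [0.4997, 0.1807, 0.2434]
ee_rot: [[0.999, -0.046, -0.005], [-0.046, -0.999, 0.0], [-0.005, -0.0, -1.0]]
contact_force: [0.3, 0.1, -3.2]
gripper_width: 0.553
grip_force: 25.0
```

>>> drive_tool([
  [0,0,0,0,0.03],
  [0,0,0,0,0.03],
  [0,0,0,0,0.03],
  [0,0,0,0,0.03],
  [0,0,0,0,0.03],
  [0,0,0,0,0.03],
  [0,0,0,0,0.03],
  [0,0,0,0,0.03],
  [0,0,0,0,0.03],
  [0,0,0,0,0.03],
])

```text
time_s: 6.0
position: [0.5025, 0.1783, 0.2451]
ee_rot: [[0.999, -0.048, 0.0], [-0.048, -0.999, -0.0], [0.0, 0.0, -1.0]]
contact_force: [-0.4, -0.3, -3.0]
gripper_width: 0.55
grip_force: 25.0
```

```bash
python3 - <<'E'
from m import *
s=state();print(s["position"],s["ee_rot"][:,1],s["contact_force"])
t0=np.array([.504,.178,.147])
for c in("scene","top"):
    im,d=optics.camera(c);np.savez(f"{c}1.npz",im=im,d=d)
    W=cloud(c,d);u,v=proj(c,s["position"])[0].astype(int)
    cv2.imwrite(f"pics/{c}1.png",cv2.resize(im[v-60:v+60,u-60:u+60],(390,390),interpolation=2))
a=[cv2.imread(f"pics/{c}1.png") for c in("scene","top")];cv2.imwrite("pics/h1.png",np.hstack(a))
E
```

```text
[0.50254278 0.17825566 0.24509668] [-4.81606228e-02 -9.98839604e-01  2.01657395e-06] [-0.3834783  -0.27270322 -3.02262235]
```

View pics/h1.png

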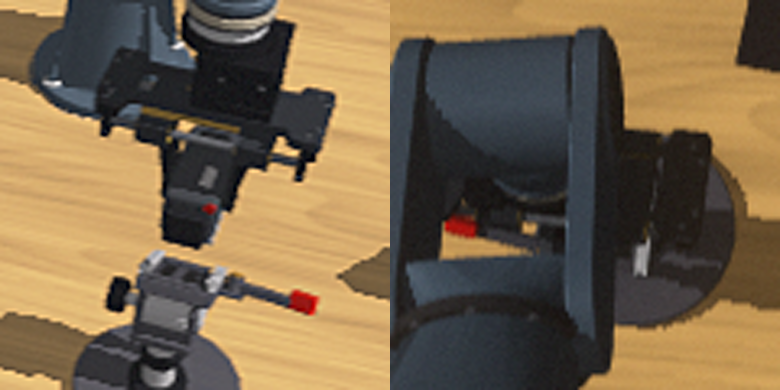

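```bash
python3 - <<'E'
from m import *
z=np.load("scene1.npz");W=cloud("scene",z["d"]);P=W.reshape(-1,3)
cy,sy=np.cos(-.048),np.sin(-.048);t=np.array([.504,.178,0])
Q=(P-t)@np.array([[cy,-sy,0],[sy,cy,0],[0,0,1.]])
m=(abs(Q[:,1])<.032)&(Q[:,2]>.22)&(Q[:,2]<.30)&(Q[:,0]>.02)&(Q[:,0]<.09)
q=Q[m];print(m.sum())
for h in np.arange(.22,.30,.008):
    k=q[(q[:,2]>=h)&(q[:,2]<h+.008)]
    if len(k):print(round(h,3),len(k),"x",np.percentile(k[:,0],[5,50,95]).round(4),"y",np.percentile(k[:,1],[3,50,97]).round(4))
E
```

```text
346
0.22 2 x [0.0228 0.025  0.0272] y [0.0247 0.0252 0.0258]
0.228 1 x [0.0428 0.0428 0.0428] y [0.0208 0.0208 0.0208]
0.236 16 x [0.0405 0.0572 0.0614] y [-0.0107  0.0151  0.0264]
0.244 40 x [0.0412 0.0591 0.0627] y [-0.0173  0.0048  0.0263]
0.252 37 x [0.0379 0.0593 0.0628] y [-0.0182  0.0061  0.0264]
0.26 38 x [0.0405 0.0589 0.0622] y [-0.0194  0.0044  0.0267]
0.268 79 x [0.0423 0.0529 0.0624] y [-0.0151  0.0038  0.0257]
0.276 123 x [0.0227 0.0373 0.0488] y [-0.0188  0.0047  0.0246]
0.284 10 x [0.0212 0.0266 0.0428] y [-0.0133  0.0076  0.0149]
```

```bash
python3 - <<'E'
from m import *
im=np.load("scene1.npz")["im"];cam="scene"
def Rz(a):return np.array([[np.cos(a),-np.sin(a),0],[np.sin(a),np.cos(a),0],[0,0,1]])
R=Rz(-.048);t=np.array([.50254,.17826,.2451-.025])+R@[-.005,0,0]
B=[]
x0,y0=proj(cam,[.504,.178,.2])[0]-[38,48];x0,y0=int(x0),int(y0);S=8
a=cv2.resize(im[y0:y0+75,x0:x0+98],None,fx=S,fy=S,interpolation=cv2.INTER_CUBIC)
def poly(X,c):
    q=(proj(cam,X)-[x0-.5,y0-.5])*S;cv2.polylines(a,[np.int32(q)],True,c,1)
poly(np.array([[.0525,-.024,.062],[.0525,.024,.062],[.0525,.024,.014],[.0525,-.024,.014]])@R.T+t,(0,255,0))
poly(np.array([[.035,-.023,0],[.035,.023,0],[.035,.023,.005],[.035,-.023,.005]])@R.T+t,(255,255,0))
Rp,tp=frame(.504,.178,-.048)
for y1,y2 in((.0265,.034),(-.0265,-.034)):
    poly(np.array([[-.037,y1,.0105],[.037,y1,.0105],[.037,y2,.0105],[-.037,y2,.0105]])@Rp.T+tp,(0,255,255))
poly(np.array([[-.0375,-.02,0],[.0375,-.02,0],[.0375,.02,0],[-.0375,.02,0]])@Rp.T+tp,(255,0,255))
cv2.imwrite("pics/ov.png",a)
E
```

```text
(no output)
```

View pics/ov.png

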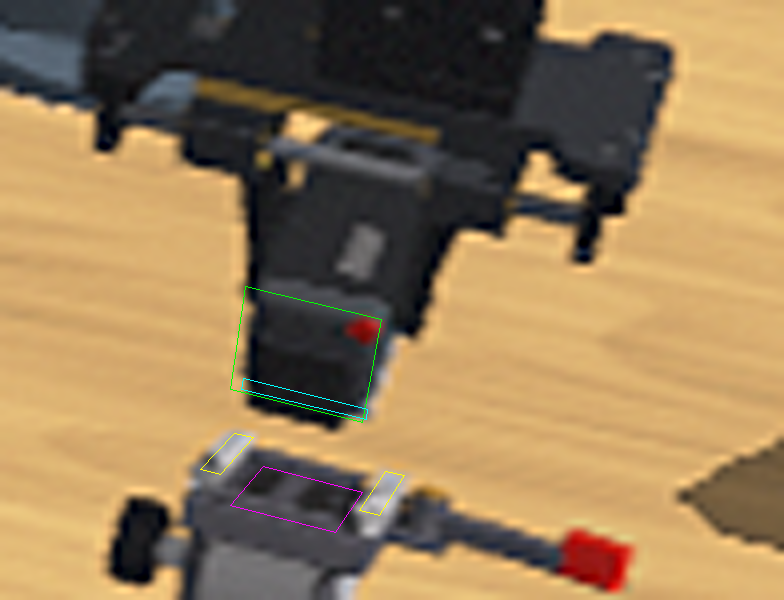

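>>> drive_tool([
  [0.0015,-0.0015,0,0,0.03],
  [0.0015,-0.0015,-0.006,0,0.03],
  [0.0015,-0.0015,-0.014,0,0.03],
  [0.0015,-0.0015,-0.024,0,0.03],
  [0.0015,-0.0015,-0.034,0,0.03],
  [0.0015,-0.0015,-0.042,0,0.03],
  [0.0015,-0.0015,-0.047,0,0.03],
  [0.0015,-0.0015,-0.048,0,0.03],
  [0.0015,-0.0015,-0.048,0,0.03],
  [0.0015,-0.0015,-0.048,0,0.03],
], force=14)

```text
time_s: 7.1
position: [0.5045, 0.1768, 0.1974]
ee_rot: [[0.999, -0.048, 0.001], [-0.048, -0.999, 0.0], [0.001, -0.0, -1.0]]
contact_force: [1.2, -0.1, -2.3]
gripper_width: 0.544
grip_force: 14.0
```

>>> drive_tool([
  [0,0,-0.001,0,0.03],
  [0,0,-0.002,0,0.03],
  [0,0,-0.003,0,0.03],
  [0,0,-0.004,0,0.03],
  [0,0,-0.005,0,0.03],
  [0,0,-0.005,0,0.03],
  [0,0,-0.005,0,0.03],
  [0,0,-0.005,0,0.03],
  [0,0,-0.005,0,0.03],
  [0,0,-0.005,0,0.03],
])

```text
time_s: 8.1
position: [0.5016, 0.1771, 0.1925]
ee_rot: [[0.999, -0.048, -0.004], [-0.048, -0.999, 0.0], [-0.004, -0.0, -1.0]]
contact_force: [-6.2, 1.6, 5.5]
gripper_width: 0.55
grip_force: 14.0
```

>>> drive_tool([
  [-0.0012,0,-0.0008,0,0.03],
  [-0.0023,0,-0.0016,0,0.03],
  [-0.0034,0,-0.0024,0,0.03],
  [-0.0044,0,-0.0032,0,0.03],
  [-0.0055,0,-0.004,0,0.03],
  [-0.0065,0,-0.005,0,0.03],
  [-0.0075,0,-0.006,0,0.03],
  [-0.0085,0,-0.007,0,0.03],
  [-0.0095,0,-0.008,0,0.03],
  [-0.0104,0,-0.009,0,0.03],
], force=10)

```text
time_s: 9.1
position: [0.4946, 0.1763, 0.183]
ee_rot: [[0.999, -0.048, 0.002], [-0.048, -0.999, -0.001], [0.002, 0.001, -1.0]]
contact_force: [-0.1, 0.5, 0.6]
gripper_width: 0.551
grip_force: 10.0
```

```bash
cat > look.py <<'E'
import sys
from m import *
n=sys.argv[1];s=state();print(s["position"].round(4),s["contact_force"].round(1))
im,d=optics.camera("scene");np.savez(f"scene{n}.npz",im=im,d=d)
u,v=proj("scene",[.504,.178,.19])[0].astype(int)
cv2.imwrite(f"pics/s{n}.png",cv2.resize(im[v-45:v+45,u-50:u+55],None,fx=7,fy=6.6,interpolation=cv2.INTER_CUBIC))
E
python3 look.py 2
```

```text
[0.4946 0.1763 0.183 ] [-0.1  0.5  0.6]
```

View pics/s2.png

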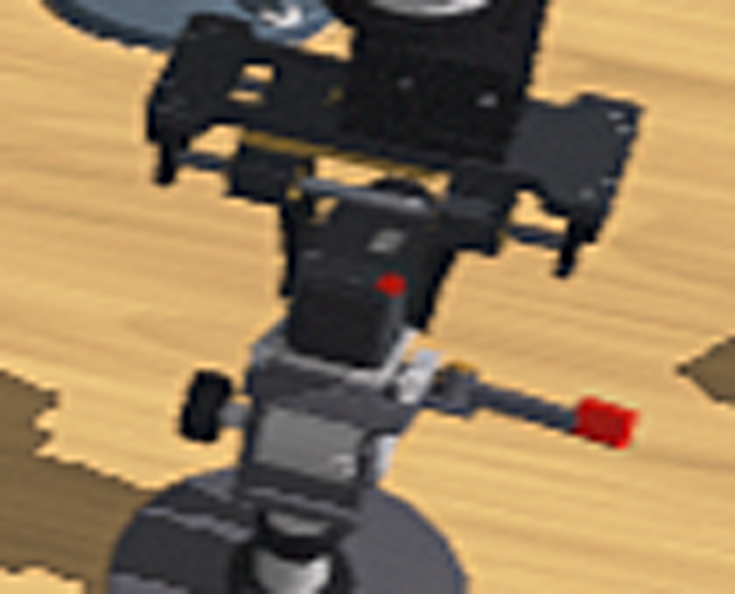

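>>> drive_tool([
  [-0.0009,0,-0.001,0,0.03],
  [-0.0018,0,-0.0021,0,0.03],
  [-0.0026,0,-0.0031,0,0.03],
  [-0.0034,0,-0.0042,0,0.03],
  [-0.0042,0,-0.0053,0,0.03],
  [-0.005,0,-0.0065,0,0.03],
  [-0.0057,0,-0.0077,0,0.03],
  [-0.0064,0,-0.0088,0,0.03],
  [-0.0071,0,-0.01,0,0.03],
  [-0.0078,0,-0.0112,0,0.03],
])

```text
time_s: 10.15
position: [0.486, 0.1768, 0.172]
ee_rot: [[0.999, -0.048, 0.001], [-0.048, -0.999, 0.0], [0.001, -0.0, -1.0]]
contact_force: [-0.4, 0.6, 0.2]
gripper_width: 0.547
grip_force: 10.0
```

```bash
cat > ang.py <<'E'
from m import *
import sys
z=np.load(f"scene{sys.argv[1]}.npz");P=cloud("scene",z["d"]).reshape(-1,3)
R,t=frame(.505,.1785,-.048);Q=(P-t)@R
m=(abs(Q[:,1])<.014)&(Q[:,2]>.052)&(Q[:,2]<.08)&(Q[:,0]>.02)&(Q[:,0]<.052)
q=Q[m];print("n",m.sum());
if m.sum()>5:
    a=np.polyfit(q[:,0],q[:,2],1);print("top slope",a[0].round(3),"z' at x=.035",np.polyval(a,.035).round(4),np.median(q[:,2]))
m=(abs(Q[:,1])<.02)&(Q[:,0]>.055)&(Q[:,0]<.08)&(Q[:,2]>.01)&(Q[:,2]<.065);print("rear x'",np.percentile(Q[m,0],[25,50,75]).round(4),"z'",np.percentile(Q[m,2],[3,97]).round(4))
E
python3 look.py 3; python3 ang.py 3
```

```text
[0.486  0.1768 0.172 ] [-0.4  0.6  0.2]
n 61
top slope -0.34 z' at x=.035 0.0622 0.061456424303999585
rear x' [0.0598 0.0618 0.0633] z' [0.0186 0.0506]
```

View pics/s3.png

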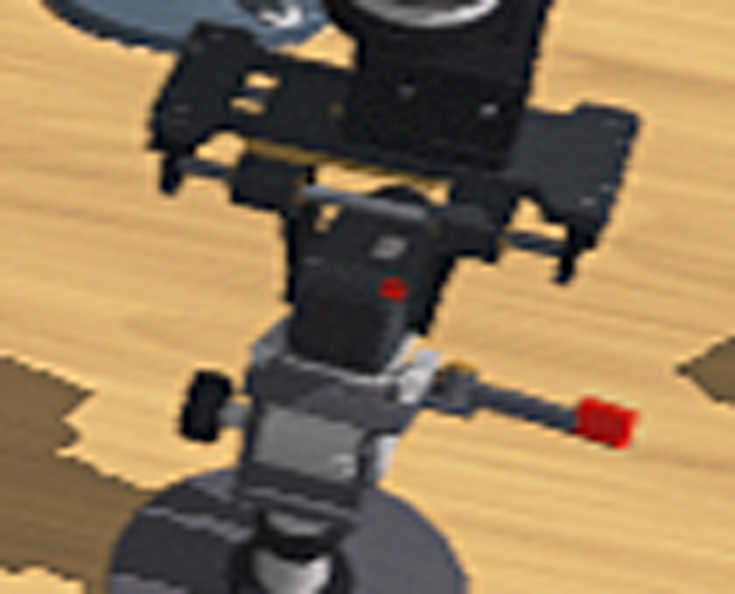

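>>> drive_tool([
  [-0.001,0,0.002,0,0.03],
  [-0.001,0,0.003,0,0.03],
  [0.002,-0.0001,0.005,0,0.03],
  [0.005,-0.0003,0.0065,0,0.03],
  [0.008,-0.0004,0.008,0,0.03],
  [0.011,-0.0006,0.01,0,0.03],
  [0.0135,-0.0007,0.0105,0,0.03],
  [0.0135,-0.0007,0.0095,0,0.03],
  [0.0137,-0.0007,0.008,0,0.03],
  [0.0137,-0.0007,0.008,0,0.03],
], force=10)

```text
time_s: 11.2
position: [0.4961, 0.1761, 0.1789]
ee_rot: [[0.999, -0.048, -0.008], [-0.048, -0.999, -0.0], [-0.008, 0.001, -1.0]]
contact_force: [-5.3, 0.6, -4.5]
gripper_width: 0.55
grip_force: 10.0
```

```bash
python3 look.py 4; python3 ang.py 4;python3 ang.py 2
```

```text
[0.4961 0.1761 0.1789] [-5.3  0.6 -4.5]
n 41
top slope -0.184 z' at x=.035 0.0655 0.06521060543301743
rear x' [0.0629 0.0703 0.074 ] z' [0.0178 0.061 ]
n 35
top slope -0.199 z' at x=.035 0.0712 0.07091492994596944
rear x' [0.0658 0.0731 0.0754] z' [0.0234 0.0642]
```

>>> drive_tool([
  [-0.0015,0,-0.0015,0,0.03],
  [-0.002,0,-0.0035,0,0.03],
  [-0.003,0.0001,-0.0045,0,0.03],
  [-0.004,0.0001,-0.0056,0,0.03],
  [-0.005,0.0002,-0.0067,0,0.03],
  [-0.006,0.0002,-0.0078,0,0.03],
  [-0.007,0.0003,-0.0088,0,0.03],
  [-0.008,0.0003,-0.0098,0,0.03],
  [-0.009,0.0004,-0.0108,0,0.03],
  [-0.009,0.0004,-0.0108,0,0.03],
], force=7)

```text
time_s: 12.25
position: [0.4936, 0.1764, 0.1708]
ee_rot: [[0.999, -0.048, 0.007], [-0.048, -0.999, 0.0], [0.007, -0.0, -1.0]]
contact_force: [-0.9, -0.6, 5.7]
gripper_width: 0.551
grip_force: 7.0
```

```bash
python3 look.py 5; python3 ang.py 5
```

```text
[0.4936 0.1764 0.1708] [-0.9 -0.6  5.7]
n 38
top slope -0.182 z' at x=.035 0.0634 0.06364846796325958
rear x' [0.0643 0.0668 0.0685] z' [0.0233 0.0556]
```

View pics/s5.png

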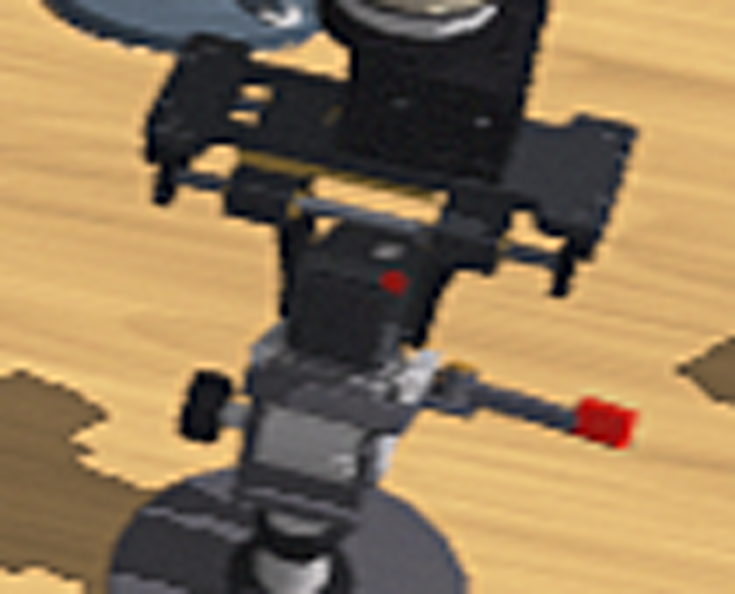

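>>> drive_tool([
  [-0.0003,0,-0.0003,0,0.03],
  [-0.0006,0,-0.0006,0,0.03],
  [-0.0009,0,-0.0009,0,0.03],
  [-0.0012,0,-0.0012,0,0.03],
  [-0.0015,0,-0.0015,0,0.03],
  [-0.0018,0,-0.0018,0,0.03],
  [-0.002,0,-0.002,0,0.03],
  [-0.002,0,-0.002,0,0.03],
  [-0.002,0,-0.002,0,0.03],
  [-0.002,0,-0.002,0,0.03],
], force=6)

```text
time_s: 13.3
position: [0.4929, 0.1766, 0.1694]
ee_rot: [[0.999, -0.048, 0.01], [-0.048, -0.999, 0.001], [0.01, -0.001, -1.0]]
contact_force: [-0.3, 0.2, 8.2]
gripper_width: 0.55
grip_force: 6.0
```

```bash
python3 look.py 6; python3 ang.py 6
```

```text
[0.4929 0.1766 0.1694] [-0.3  0.2  8.2]
n 42
top slope -0.182 z' at x=.035 0.0632 0.06333207710406524
rear x' [0.0632 0.0651 0.0675] z' [0.0232 0.0549]
```

```bash
cat > ov.py <<'E'
from m import *
import sys
from scipy.optimize import minimize
n=sys.argv[1];im=np.load(f"scene{n}.npz")["im"];cam="scene"
Rp,tp=frame(.5058,.1785,-.048);t2=(tp+Rp@[float(sys.argv[2]),float(sys.argv[3]),0])
x0,y0=proj(cam,[.504,.178,.19])[0]-[34,34];x0,y0=int(x0),int(y0);S=10
a=cv2.resize(im[y0:y0+60,x0:x0+70],None,fx=S,fy=S,interpolation=cv2.INTER_CUBIC)
a=np.clip(a.astype(float)*1.6,0,255).astype(np.uint8)
def poly(X,c,t,b=0):
    B=np.array([[np.cos(b),0,np.sin(b)],[0,1,0],[-np.sin(b),0,np.cos(b)]])
    q=(proj(cam,(np.array(X)-[.035,0,0])@B.T@Rp.T+Rp@[.035,0,0]+t)-[x0-.5,y0-.5])*S;cv2.polylines(a,[np.int32(q)],True,c,1)
for b,c in((0,(0,255,0)),(.17,(255,255,0))):
    poly([[.0525,-.024,.062],[.0525,.024,.062],[.0525,.024,.014],[.0525,-.024,.014]],c,t2,b)
    poly([[.0525,.024,.062],[.0525,-.024,.062],[-.0525,-.024,.062],[-.0525,.024,.062]],c,t2,b)
poly([[.035,-.023,0],[.035,.023,0],[.035,.023,.005],[.035,-.023,.005]],(0,0,255),t2)
for y1,y2 in((.0265,.034),(-.0265,-.034)): poly([[-.037,y1,.0105],[.037,y1,.0105],[.037,y2,.0105],[-.037,y2,.0105]],(0,255,255),tp)
cv2.imwrite(f"pics/ov{n}.png",a)
E
python3 ov.py 6 0 0
```

```text
(no output)
```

View pics/ov6.png

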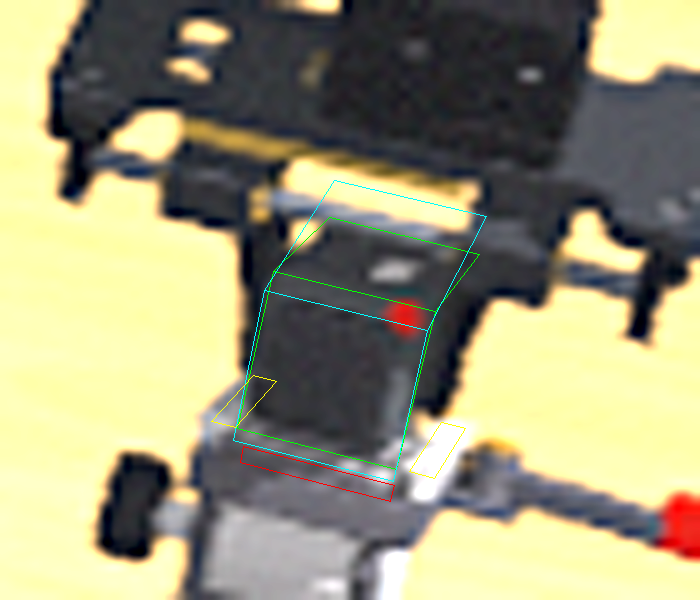

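>>> drive_tool([
  [0.001,0,0.0005,0,0.03],
  [0.002,0,0.001,0,0.03],
  [0.003,0,0.0015,0,0.03],
  [0.003,0,0.002,0,0.03],
  [0.003,0,0.002,0,0.03],
  [0.003,0,0.002,0,0.048],
  [0.003,0,0.002,0,0.05],
  [0.003,0,0.002,0,0.052],
  [0.003,0,0.002,0,0.054],
  [0.003,0,0.002,0,0.056],
], force=4)

```text
time_s: 14.35
position: [0.4913, 0.1764, 0.1688]
ee_rot: [[0.999, -0.048, -0.001], [-0.048, -0.999, -0.0], [-0.001, 0.0, -1.0]]
contact_force: [0.2, -0.9, 0.3]
gripper_width: 0.624
grip_force: 0.0
```

```bash
python3 look.py 7; python3 ang.py 7; python3 - <<'E'
from h import *
a,b=[np.load(f"scene{n}.npz")["im"].astype(float) for n in(6,7)]
for n,im in((6,a),(7,b)):
    u,v=proj("scene",[.504,.178,.19])[0].astype(int);s=im[v-30:v+20,u-30:u+30]
    m=(s[...,2]>120)&(s[...,1]<70);print(n,np.argwhere(m).mean(0).round(2),m.sum())
E
```

```text
[0.4913 0.1764 0.1688] [ 0.2 -0.9  0.3]
n 47
top slope -0.22 z' at x=.035 0.0631 0.06268237948695235
rear x' [0.0627 0.0644 0.0662] z' [0.0235 0.0553]
6 [27.   35.75] 4
7 [27.   35.75] 4
```

>>> drive_tool([
  [0,0,0,0,0.062],
  [0,0,0.002,0,0.065],
  [0,0,0.008,0,0.065],
  [0,0,0.02,0,0.065],
  [0,0,0.04,0,0.065],
  [0,0,0.07,0,0.065],
  [0,0,0.1,0,0.065],
  [0,0.03,0.12,0.1,0.065],
  [0,0.07,0.12,0.2,0.065],
  [0,0.11,0.12,0.3,0.04],
])

```text
time_s: 15.4
position: [0.4923, 0.2875, 0.2917]
ee_rot: [[0.968, 0.252, 0.004], [0.252, -0.968, 0.001], [0.004, -0.0, -1.0]]
contact_force: [-0.3, 1.3, -0.1]
gripper_width: 0.709
grip_force: 0.0
```

```bash
python3 look.py 8; python3 ang.py 8; python3 ov.py 8 0 0
```

```text
[0.4923 0.2875 0.2917] [-0.3  1.3 -0.1]
n 44
top slope -0.208 z' at x=.035 0.0631 0.06298768963820578
rear x' [0.0634 0.0648 0.0667] z' [0.0229 0.0551]
```

View pics/ov8.png

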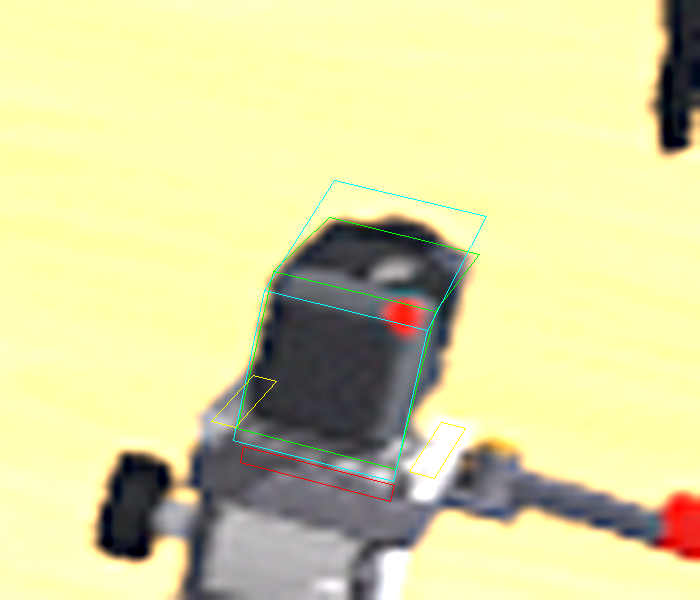

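```bash
python3 - <<'E'
from m import *
for c in("top","scene"):
    im,d=optics.camera(c);np.savez(f"{c}9.npz",im=im,d=d)
    P=cloud(c,d).reshape(-1,3);col=im.reshape(-1,3).astype(int);R,t=frame(.504,.178,-.048);Q=(P-t)@R
    m=(abs(Q[:,1])<.018)&(Q[:,0]>-.045)&(Q[:,0]<.045)&(Q[:,2]>.05)&(Q[:,2]<.08);q=Q[m]
    A=np.c_[q[:,:2],np.ones(len(q))];k=np.ones(len(q),bool)
    for _ in range(4):
        w=np.linalg.lstsq(A[k],q[k,2],rcond=None)[0];k=abs(A@w-q[:,2])<.006
    print(c,m.sum(),k.sum(),"slopes",w.round(3))
    m=(abs(Q[:,1])<.04)&(Q[:,0]>-.1)&(Q[:,0]<.09)&(Q[:,2]>.045)&(Q[:,2]<.075);r=cv2.minAreaRect((Q[m,:2]*1000).astype(np.float32));print("ext",np.round(r[0],1),np.round(r[1],1),round(r[2],1))
    m=(col[:,2]>130)&(col[:,1]<60)&(P[:,2]>.1)&(P[:,1]>.24);print("tab",m.sum(),P[m].mean(0).round(4),np.median(Q[m],0).round(4))
    m0=(Q[:,1]>.05)&(Q[:,1]<.14)&(abs(Q[:,0])<.04)&(abs(Q[:,2])<.015);
    print("lever pts",m0.sum(),np.polyfit(Q[m0,1],Q[m0,0],1).round(3) if m0.sum()>5 else "", Q[m0].max(0).round(3),Q[m0].min(0).round(3))
E
```

```text
top 504 494 slopes [ 0.002 -0.013  0.064]
ext [-5.2 -2. ] [ 49.2 144.6] 89.7
tab 34 [0.4878 0.2891 0.1531] [-0.0179  0.1114  0.0097]
lever pts 167 [ 0.146 -0.035] [-0.013  0.123  0.015] [-0.037  0.05  -0.01 ]
scene 69 69 slopes [-0.001  0.007  0.064]
ext [-0.1  1. ] [ 47.6 140. ] 89.7
tab 38 [0.4966 0.2915 0.1418] [-0.0134  0.1128  0.0021]
lever pts 126 [ 0.145 -0.031] [-0.008  0.126  0.011] [-0.031  0.05  -0.011]
```

```bash
cat > wp.py <<'E'
from m import *
def wp(th,r=.064,ov=.008,extra=0):
    p=1.5-th;u=np.array([np.cos(p),np.sin(p)]);n=np.array([-np.sin(p),np.cos(p)])
    e=np.array([-.03,.047])+r*u+(.006-extra)*n
    c,s=np.cos(np.pi/6),np.sin(np.pi/6)
    h=e[0]*c-.009*s-.015;y=e[1]+.0095;z=.147+e[0]*s+.009*c-ov
    a=-.048
    return np.array([.5045+h*np.cos(a)-y*np.sin(a),.177+h*np.sin(a)+y*np.cos(a),z])
if __name__=="__main__":
    print(state()["q"].round(2),state()["position"].round(4))
    w0=wp(.07,extra=-.01);print("pre",w0.round(4))
    for th in np.arange(.07,1.6,.1):print(round(th,2),((wp(th)-w0)*1000).round(1))
E
python3 wp.py
```

```text
[ 0.33  0.38  1.49 -0.    1.27  1.65] [0.4913 0.2884 0.2901]
pre [0.459  0.3014 0.1284]
0.07 [ 8.5 -1.8  5. ]
0.17 [14.  -2.7  8.1]
0.27 [19.4 -4.2 11.3]
0.37 [24.6 -6.4 14.4]
0.47 [29.6 -9.1 17.3]
0.57 [ 34.4 -12.4  20.2]
0.67 [ 38.8 -16.2  22.8]
0.77 [ 42.8 -20.5  25.3]
0.87 [ 46.5 -25.3  27.5]
0.97 [ 49.7 -30.5  29.5]
1.07 [ 52.5 -36.   31.3]
1.17 [ 54.7 -41.9  32.7]
1.27 [ 56.5 -47.9  33.9]
1.37 [ 57.7 -54.2  34.8]
1.47 [ 58.3 -60.6  35.3]
1.57 [ 58.4 -67.   35.6]
```

>>> drive_tool([
  [0,0.01,0,0.14,0],
  [0,0.01,0,0.28,0],
  [0,0.01,0,0.42,0],
  [0,0.01,0,0.56,0],
  [0,0.01,0,0.7,0],
  [0,0.01,0,0.84,0],
  [0,0.01,0,0.97,0],
  [0,0.01,0,1.1,0],
  [0,0.01,0,1.21,0],
  [0,0.01,0,1.222,0],
])

```text
time_s: 16.55
position: [0.4916, 0.2951, 0.2895]
ee_rot: [[0.098, 0.995, 0.0], [0.995, -0.098, -0.001], [-0.001, 0.0, -1.0]]
contact_force: [0.2, -0.5, -0.1]
gripper_width: 0.007
grip_force: 0.0
```

>>> drive_tool([
  [-0.015,0.003,0,0.02,0],
  [-0.0325,0.006,-0.005,0.049,0],
  [-0.0325,0.006,-0.035,0.049,0],
  [-0.0325,0.006,-0.07,0.049,0],
  [-0.0325,0.006,-0.105,0.049,0],
  [-0.0325,0.006,-0.135,0.049,0],
  [-0.0325,0.006,-0.154,0.049,0],
  [-0.0325,0.006,-0.161,0.049,0],
  [-0.0325,0.006,-0.161,0.049,0],
  [-0.0325,0.006,-0.161,0.049,0],
])

```text
time_s: 17.55
position: [0.4595, 0.3027, 0.1291]
ee_rot: [[0.048, 0.999, 0.002], [0.999, -0.048, 0.001], [0.001, 0.002, -1.0]]
contact_force: [1.1, 0.8, 0.2]
gripper_width: 0.005
grip_force: 0.0
```

Now I'll push the lever through the first part of its arc.

>>> drive_tool([
  [0.0045,-0.002,0.002,0,0],
  [0.0085,-0.003,0.0045,0,0],
  [0.014,-0.004,0.0075,0,0],
  [0.0195,-0.0055,0.0107,0,0],
  [0.0245,-0.0077,0.0138,0,0],
  [0.0295,-0.0104,0.0167,0,0],
  [0.0345,-0.0137,0.0196,0,0],
  [0.0388,-0.0175,0.0222,0,0],
  [0.0428,-0.0218,0.0247,0,0],
  [0.0428,-0.0218,0.0247,0,0],
])

```text
time_s: 18.55
position: [0.503, 0.2799, 0.1532]
ee_rot: [[0.049, 0.999, 0.002], [0.999, -0.049, -0.0], [-0.0, 0.002, -1.0]]
contact_force: [-0.7, 0.8, 1.0]
gripper_width: 0.009
grip_force: 0.3
```

```bash
cat > tab.py <<'E'
from m import *
for c in("top","scene"):
    im,d=optics.camera(c);np.savez(f"{c}x.npz",im=im,d=d)
    P=cloud(c,d).reshape(-1,3);col=im.reshape(-1,3).astype(int);R,t=frame(.5045,.1775,-.048);Q=(P-t)@R
    m=(col[:,2]>110)&(col[:,1]<60)&(abs(Q[:,2])<.02)&(Q[:,1]>.035)&(Q[:,1]<.14)&(abs(Q[:,0])<.08)
    if m.sum(): q=np.median(Q[m],0);print(c,m.sum(),q.round(4),"theta",round(1.5-np.arctan2(q[1]-.047,q[0]+.03),3))
    m=(abs(Q[:,1])<.04)&(Q[:,0]>-.1)&(Q[:,0]<.045)&(Q[:,2]>.055)&(Q[:,2]<.07)
    print("cam",m.sum(),np.nanpercentile(Q[m,1],[3,50,97]).round(4) if m.sum()>9 else "")
print(state()["position"].round(4),state()["contact_force"].round(1))
E
python3 tab.py
```

```text
top 1 [0.011  0.0833 0.009 ] theta 0.776
cam 854 [-0.024  -0.0022  0.0202]
scene 18 [0.0267 0.0994 0.0015] theta 0.754
cam 107 [-0.0182  0.005   0.025 ]
[0.5021 0.2799 0.1527] [-0.6  0.1 -1.1]
```

>>> drive_tool([
  [0.0018,-0.0024,0.0011,0,0],
  [0.0037,-0.0048,0.0022,0,0],
  [0.0069,-0.01,0.0042,0,0],
  [0.0097,-0.0155,0.006,0,0],
  [0.0119,-0.0214,0.0074,0,0],
  [0.0137,-0.0274,0.0086,0,0],
  [0.0149,-0.0337,0.0095,0,0],
  [0.0155,-0.0401,0.01,0,0],
  [0.0156,-0.0425,0.0102,0,0],
  [0.0156,-0.0425,0.0102,0,0],
])

```text
time_s: 19.65
position: [0.5182, 0.2389, 0.1633]
ee_rot: [[0.049, 0.999, 0.002], [0.999, -0.049, 0.003], [0.003, 0.002, -1.0]]
contact_force: [1.3, 5.6, -0.2]
gripper_width: 0.008
grip_force: 2.6
```

```bash
python3 tab.py
```

```text
cam 874 [-0.0281 -0.0064  0.0164]
scene 18 [0.049  0.0466 0.0007] theta 1.505
cam 104 [-0.0241 -0.0022  0.019 ]
[0.5182 0.2389 0.1633] [ 0.7  4.4 -0.1]
```

>>> drive_tool([
  [0,-0.001,0,0,0],
  [0,-0.002,0,0,0],
  [0,-0.003,0,0,0],
  [0,-0.004,0,0,0],
  [0,-0.005,0,0,0],
  [0,-0.006,0,0,0],
  [0,-0.006,0,0,0],
  [0,-0.006,0,0,0],
  [0,-0.006,0,0,0],
  [0,-0.006,0,0,0],
])

```text
time_s: 20.75
position: [0.5183, 0.2378, 0.1635]
ee_rot: [[0.05, 0.999, 0.003], [0.999, -0.05, 0.011], [0.011, 0.003, -1.0]]
contact_force: [0.8, 18.2, -1.5]
gripper_width: -0.001
grip_force: 8.9
```

>>> drive_tool([
  [0,0.003,0,0,0],
  [0,0.008,0,0,0],
  [0,0.018,0,0,0],
  [0,0.035,0,0,0],
  [0,0.06,0.01,0,0],
  [0,0.08,0.03,0,0],
  [0,0.1,0.06,0,0],
  [0,0.11,0.09,0,0],
  [0,0.12,0.12,0,0],
  [0,0.12,0.12,0,0],
])

```text
time_s: 21.75
position: [0.5195, 0.3552, 0.2878]
ee_rot: [[0.046, 0.999, 0.009], [0.999, -0.046, 0.004], [0.005, 0.009, -1.0]]
contact_force: [1.4, -0.2, 0.7]
gripper_width: 0.005
grip_force: 0.0
```

```bash
python3 tab.py; python3 - <<'E'
from m import *
for c in("top","scene"):
    P=cloud(c,np.load(f"{c}x.npz")["d"]).reshape(-1,3);R,t=frame(.5045,.1775,-.048);Q=(P-t)@R
    m=(abs(Q[:,1]+.006)<.016)&(abs(Q[:,0])<.043)&(Q[:,2]>.055)&(Q[:,2]<.072);q=Q[m]
    print(c,np.linalg.lstsq(np.c_[q[:,:2],np.ones(len(q))],q[:,2],rcond=None)[0].round(3))
for n in("mug","phone","notebook"):
    r=optics.outline_of("scene",n)[0];print(n,np.nanmedian(cloud("scene",np.load("scenex.npz")["d"])[r["region"]],0).round(3))
E
```

```text
top 36 [0.0368 0.0463 0.0108] theta 1.511
cam 873 [-0.0282 -0.0065  0.0161]
scene 26 [0.0472 0.0469 0.0045] theta 1.502
cam 112 [-0.0235  0.0008  0.0207]
[0.5171 0.3527 0.2833] [-0.2 -0.4 -1. ]
top [-0.005  0.021  0.065]
scene [0.001 0.015 0.064]
mug [0.616 0.461 0.057]
phone [0.746 0.057 0.009]
notebook [ 0.617 -0.443  0.012]
```

The lever reads 1.5, the camcorder lies flat, and the bystanders haven't moved, so I'm handing in.

```bash
python3 -c "
from plant import env;print(env.finish_job())"
```

```text
the job is handed in; nothing more can be done
None
```

I set the camcorder flat in the pocket with its lens towards the low end, swung the lever fully shut (about 1.5 rad) and let go; the mug, notebook and phone did not move, and I handed the job in at about 22 s.

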